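# Snap the lens ring home on a second-hand lantern

## Task

One of the two yellow lanterns on the repair bench still has its black lens ring standing proud. Hold the wooden pusher, press that ring straight down with it until it snaps fully home, flush all round, then stand the pusher upright on its cork pad again. Press only with the pusher's foot while it is held (no fingers on the ring, no dropping), and leave the finished lantern, mug, vase and screwdriver alone.

Things in the scene. Friction and masses are not known exactly. Their poses are not given: they have to be found in the camera images.
- lantern: The lantern to finish: round yellow housing, face up in a round wooden holder, fixed to the bench. Holder 144 mm across, 18 mm high; housing 126 mm across at the top. Recess 100 mm across, 28 mm deep; rim 90 mm above the bench. Four spring catches (steel balls) stand out of the recess wall 13 mm above its floor. Origin: centre of the holder's underside, on the bench; z up.
- lantern_mouth (a point): Centre of the recess's mouth, level with the lantern's rim, 90 mm above the bench.
- lens_ring: Black round insert with a clear lens, 94 mm across, 28 mm high, 90 g, loose. At first it rests level on the catches, its top about 12.5 mm above the rim. Pressed near its centre with about 15 N (pusher weight included), the catches give way; after about 6 mm they snap over its bead and it sits on the recess floor, top flush with the rim (90 mm above the bench). Origin: centre of its underside; z up.
- lens_ring_top (a point): Centre of the lens ring's flat top face, 28 mm above its origin.
- pusher: Hand pusher, 250 g, loose, upright on the cork pad: flat round foot 80 mm across and 22 mm thick (pale wood, black rubber sole), and a dark wooden round handle 34 mm across rising from the foot to 120 mm above the sole. Origin: centre of the sole; z up along the handle.
- pad: Square cork pad, 120 x 120 mm, 4 mm thick, fixed to the bench. Origin: centre of its underside. The pusher stands about on its centre at the start.
- finished_lantern: A second lantern just like the first, fixed, whose lens ring is already home (flush, 90 mm high, part of the body). Not to be touched. Origin: centre of its holder's underside.
- mug: Blue mug, 80 mm across, 90 mm high, loose; leave it alone. Origin: centre of its underside.
- vase: White vase, 84 mm across, 110 mm high, loose; leave it alone. Origin: centre of its underside.
- screwdriver: Screwdriver lying on the far side of the bench, loose; leave it alone. Origin on its underside, x along its length towards the tip.
Not all that is in view belongs to the job. Several things look just like the pusher: the one meant starts farthest from the robot's base.

How it is judged (in metres and radians):
On the way, in this order (a step that is already met when the one before it is completed fails the run):
1. the pusher is held in the fingers, lifted clear of its pad (sole over 40 mm above the bench), while the lens ring still stands proud (height (world z) of pusher above 0.04 m and contact force between the fingers and pusher above 2 N and z of lens_ring_top in the frame of lantern_mouth above 0.008 m), for 0.1 s.
2. the lens ring is home (top within 3 mm of the rim, level within 3 degrees) under the pusher, which is still held in the fingers, within 0.2 rad of upright and within 25 mm of the ring's top centre (z of lens_ring_top in the frame of lantern_mouth below 0.003 m and angle between lens_ring's own z axis and vertical below 0.052 rad and contact force between the fingers and pusher above 2 N and angle between pusher's own z axis and vertical below 0.2 rad and distance between pusher and lens_ring_top below 0.025 m), for 0.1 s.
At the end, for the whole second after the job is handed in: The lens ring is snapped home in its lantern: top within 3 mm of the rim, level within 3 degrees, centred within 6 mm; the pusher stands upright (within 0.1 rad) and still on the cork pad, its centre within 40 mm of the pad's centre, sole on the cork (z of lens_ring_top in the frame of lantern_mouth below 0.003 m and horizontal distance between lens_ring_top and lantern_mouth below 0.006 m and angle between lens_ring's own z axis and vertical below 0.052 rad and horizontal distance between pusher and pad below 0.04 m and height (world z) of pusher below 0.008 m and angle between pusher's own z axis and vertical below 0.1 rad and linear speed of each of pusher, lens_ring below 0.02 m/s); the robot touches nothing.
It fails at once if the fingers press on the lens ring (over 2 N) (contact force between the fingers and lens_ring above 2 N).
It fails at once if the pusher presses on the lens ring with over 10 N while not held (dropped on it) (contact force between pusher and lens_ring above 10 N and contact force between the fingers and pusher below 1 N).
It fails at once if the finished lantern is touched with over 3 N by the robot or the pusher (contact force between any of the arm, the fingers, pusher and finished_lantern above 3 N).
It fails at once if the mug, vase or screwdriver is moved over 30 mm (distance of any of mug, vase, screwdriver from where it was at the start of the episode above 0.03 m).
It also fails if it takes over 51 s, if anything falls off the work surface, if the arm or the gripper's body presses on something with over 40 N, if the wrist force passes 120 N, or if a joint passes its speed limit or range.

## Robot

A 6-joint arm with a two-finger parallel gripper is mounted at the origin on the work surface. World frame = base frame: x ahead of the robot, y to its left, z up, the work surface at z = 0. Lengths are in m, angles in degrees, forces in N, time in s.
With the tool pointing down it reaches from about 0.35 to 0.775 m from the base axis. Payload 5.5 kg.
Tool frame: the origin (TCP) lies midway between the tips of the shut fingers; the grasp point (between the pads) lies 19 mm behind it (manip.grasp_offset is the distance from the TCP to the grasp point, in m); z points along the fingers, y is the line along which they close (so a half turn about z gives the same grasp; the last joint's range is limited). The gripper opens to 85 mm and grips with 20 to 120 N. Pads are 22 mm wide; open, the fingers measure 114 mm over their backs; the gripper's body (76 mm by 85 mm) begins 54 mm behind the grasp point. The pads swing forward as they close: fully open they stand 13 mm farther back than shut.
Start: joints at [-75.436, 17.945, 2.641, 74.691, 0, 82.002], TCP at [0.221, -0.531, 0.231] pointing down, gripper open.
Joint ranges: [-158.12, 158.12], [-49.38, 96.58], [-58.88, 72.47], [-126.05, 133.96], [-84.25, 85.87], [-180, 180]. Speed limits (degrees/s): [147.25, 147.25, 180, 180, 180, 180].

## Interface

Orientations are given as [roll, pitch, yaw] about the fixed x, y, z axes, in that order (R = Rz(yaw) Ry(pitch) Rx(roll)).
In Python, from bench import manip gives the robot as it stands.
- The arm moves only by the shell command python3 -m pendant 'ROWS' [FORCE]. ROWS is JSON, a list of rows, each an object with "xyz": the shift along the tool's x, y, z normalised to -1 to 1, where 1 is 80 mm, a list of three; "spin": the turn about the tool's z normalised to -1 to 1, where 1 is pi/2 rad; "grip": the opening, from 0 (shut) to 1 (fully open). In form: [{"xyz": [dx, dy, dz], "spin": spin, "grip": grip}, ...]. A call has 1 to 5 rows; each row is the pose to reach, as a shift and turn from the pose commanded when the call began, along the tool's axes at that moment; what a row does not reach only later rows make up. A row lasts 1/8 s, in which the tool goes at most 62.5 mm and 10.7 degrees, less where a joint would pass 70% of its speed; a pose out of reach is approached as far as the arm can. A call with a number of a shift or a turn outside -1 to 1 is refused whole. A call with a gripper value outside its range is refused whole. The fingers move at their own pace and stop on an object; FORCE is the grip in N (left out, the last holds). Time passes only in rows, so rows that repeat a pose let the fingers close. It gives the time, the measured TCP pose, the force, the opening and the grip force at its end, in the units of the state.
- manip.get_obs(): the state, without advancing time (a new reading comes with each control period).
- manip.snapshot(name): name is "side" or "top" or "wrist"; returns a dict with "color" (400x640x3 uint8, red, green, blue), "mtx" (3x3 intrinsics, pixels), "world_to_cam" (4x4, takes a point from world to camera coordinates); the wrist camera has in their place "tool_from_camera" (4x4, takes a point from camera to tool coordinates, whose origin is the TCP and whose axes are the flange's). Camera axes: x right, y up, looking along -z (the intrinsics and any distortion apply to the point x, -y, -z); pixel columns grow to the right and rows downward; lengths in m; the calibration is good to about 2 mm. A picture is of the moment at which its call begins: read the wrist's pose just before it. There is no depth.
- manip.job_done(): hands the job in; it is judged then, once.
The state is a dict: "time_s": time; "joint_pos": joint angles; "dq": joint speeds; "joint_efforts": joint torques, N m; "tool_pos": TCP position; "orientation": TCP orientation; "wrist_force": force on the tool from outside, world axes, zero at the start; "torque": the same for the moment, N m; "opening": finger opening in m; "finger_force": force on a finger pad.
Only numpy, scipy, OpenCV 4.12 (cv2) and the standard library are available. Lean on these libraries where they do the work, as an engineer would, in place of code of your own. Each camera call takes 0.05 s, during which the arm holds its last target. There are 200 camera calls.

## Working session

There is one attempt and no reset: what is moved stays moved. The work goes in short steps, Python scripts to look and compute and a shell command to move; the robot and the scene stay as the last step left them, time stands still between calls to the robot, and variables do not carry over. Pictures are saved under pics/ and viewed, at most 10 in all, crops included, and the job is handed in when it is done.

```bash
ls; mkdir -p pics
python3 - <<'E'
from bench import manip
import cv2
print(manip.get_obs(), manip.grasp_offset)
for n in("top","side"):
    s=manip.snapshot(n); cv2.imwrite(f"pics/{n}0.png",s["color"][:,:,::-1]); print(s["mtx"],s["world_to_cam"],[k for k in s])
E
```

```text
pics
{'time_s': 0.0, 'joint_pos': array([-7.54360472e+01,  1.79923083e+01,  2.57499133e+00,  7.46900494e+01,
        5.41970327e-04,  8.20018479e+01]), 'dq': array([-0.02761834, -0.05109742, -0.07137792, -0.07446166,  0.04301011,
        0.04536651]), 'joint_efforts': array([-1.86922640e-03, -4.80633438e+01,  2.98528075e+01,  1.96279655e-02,
       -3.34478127e-04,  1.26929515e-05]), 'tool_pos': array([ 0.22048268, -0.53048176,  0.23037977]), 'orientation': array([-1.79893753e+02, -1.54757804e-02,  2.25620901e+01]), 'wrist_force': array([-0.04802005,  0.53806642, -0.3149449 ]), 'torque': array([-0.00660654, -0.02196779,  0.01365099]), 'finger_force': 0.0, 'opening': 0.08555281139785247} 0.0187
[[417.51367654   0.         331.47454743]
 [  0.         417.51367654 199.47250849]
 [  0.           0.           1.        ]] [[-0.02353376 -0.99970944 -0.00521604  0.02101128]
 [ 0.98989066 -0.02403194  0.13978175 -0.56552176]
 [-0.13986649 -0.00187372  0.9901686  -1.08948111]
 [ 0.          0.          0.          1.        ]] ['color', 'mtx', 'world_to_cam']
[[501.75578519   0.         320.41364687]
 [  0.         501.75578519 198.63131633]
 [  0.           0.           1.        ]] [[-0.9321455  -0.36204727  0.00515124  0.54823249]
 [ 0.25831547 -0.65496846  0.71013339 -0.19749604]
 [-0.25372795  0.66327829  0.70404832 -1.23823015]
 [ 0.          0.          0.          1.        ]] ['color', 'mtx', 'world_to_cam']
```

View pics/top0.png

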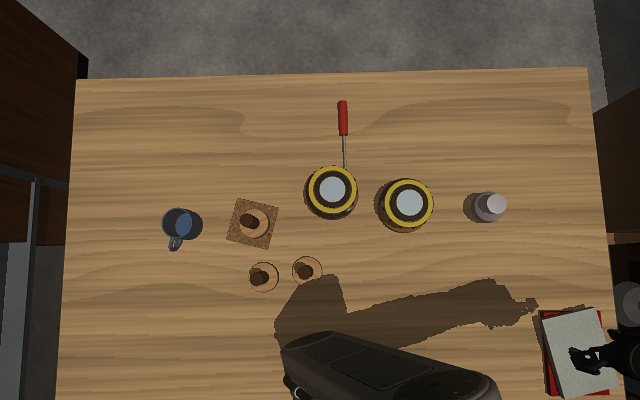

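View pics/side0.png

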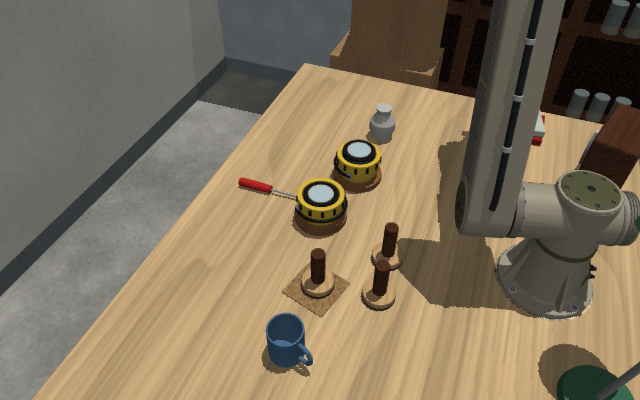

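The pusher on the cork pad is at top (250,222) and side (318,272). The two lanterns are at top (332,190) and (409,203). I'll zoom in to see which ring stands proud.

Run:
```python
import cv2,numpy as np
s=cv2.imread("pics/side0.png");t=cv2.imread("pics/top0.png")
a=cv2.resize(s[130:320,270:400],None,fx=3,fy=3,interpolation=cv2.INTER_CUBIC)
b=cv2.resize(t[155:255,295:440],None,fx=2.7,fy=2.7,interpolation=cv2.INTER_CUBIC)
c=np.zeros((570,790,3),np.uint8);c[:,:390]=a;c[:b.shape[0],395:395+b.shape[1]]=b[:,:395]
d=cv2.resize(t[185:255,220:290],(280,280));c[285:565,400:680]=d
cv2.imwrite("pics/z.png",c)
```

```text
(no output)
```

View pics/z.png

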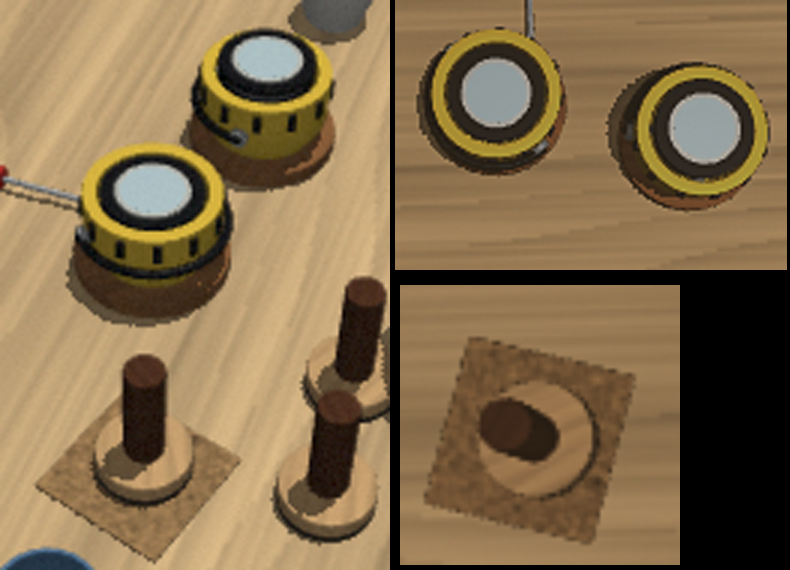

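The zoom shows the proud ring on the far/right lantern: lens at top (409,203), side about (359,150), with its black ring standing above the yellow rim. The near one is flush. The pusher cap is at about top (247.5,220), side (318.3,253).

```bash
cat > h.py <<'E'
import numpy as np,cv2
K={"top":417.51367654,"side":501.75578519};C={"top":(331.47454743,199.47250849),"side":(320.41364687,198.63131633)}
M={"top":[[-0.02353376,-0.99970944,-0.00521604,0.02101128],[0.98989066,-0.02403194,0.13978175,-0.56552176],[-0.13986649,-0.00187372,0.9901686,-1.08948111]],
"side":[[-0.9321455,-0.36204727,0.00515124,0.54823249],[0.25831547,-0.65496846,0.71013339,-0.19749604],[-0.25372795,0.66327829,0.70404832,-1.23823015]]}
def ray(n,u,v):
    m=np.array(M[n]);R=m[:,:3];o=-R.T@m[:,3]
    d=R.T@np.array([(u-C[n][0])/K[n],-(v-C[n][1])/K[n],-1]);return o,d/np.linalg.norm(d)
def onz(n,u,v,z):
    o,d=ray(n,u,v);return o+d*(z-o[2])/d[2]
def tri(a,b):
    A=np.zeros((3,3));y=np.zeros(3)
    for n,p in(("top",a),("side",b)):
        o,d=ray(n,*p);P=np.eye(3)-np.outer(d,d);A+=P;y+=P@o
    return np.linalg.solve(A,y)
E
python3 - <<'E'
from h import *
np.set_printoptions(precision=4,suppress=True)
I={n:cv2.imread(f"pics/{n}0.png") for n in K}
def blob(n,box,f):
    x0,y0,x1,y1=box;m=f(I[n][y0:y1,x0:x1].astype(int)).astype(np.uint8)
    k,l,s,c=cv2.connectedComponentsWithStats(m);i=1+s[1:,4].argmax()
    return c[i]+[x0,y0],s[i],(l==i).astype(np.uint8)
lens=lambda a:(a[...,0]>120)&(a[...,0]>=a[...,2]-5)
for nm,bt,bs in(("proud",(380,175,440,235),(330,135,390,190)),("fin",(305,160,360,220),(292,178,350,235))):
    a,sa,_=blob("top",bt,lens);b,sb,_=blob("side",bs,lens)
    print(nm,a,sa,b,sb,tri(a,b),onz("top",*a,.1025),onz("side",*b,.1025),onz("top",*a,.09),onz("side",*b,.09))
a=(247.5,220);b=(318.3,253)
print("cap",tri(a,b),onz("top",*a,.124),onz("side",*b,.124),"foot",onz("top",255.2,223.3,.026))
# pad corners in zoomed crop
for p in((471,338),(636,375),(590,544),(425,502)):
    print("pad",onz("top",220+(p[0]-400)/4,185+(p[1]-285)/4,.004))
print("others",onz("top",264,277,.02),onz("top",307,269,.02))
E
```

```text
proud [409.2284 202.0216] [ 18  16  23  23 416] [358.6838 149.2095] [ 18   7  22  15 253] [ 0.5456 -0.1906  0.1023] [ 0.5456 -0.1906  0.1025] [ 0.5456 -0.1904  0.1025] [ 0.5473 -0.1929  0.09  ] [ 0.5497 -0.2053  0.09  ]
fin [331.962  188.8582] [ 16  18  23  23 395] [320.0481 193.0769] [ 16   7  24  17 312] [0.587  0.0056 0.0902] [0.5844 0.0055 0.1025] [0.5829 0.0175 0.1025] [0.5865 0.0055 0.09  ] [0.5876 0.0055 0.09  ]
cap [0.5085 0.2181 0.1205] [0.5075 0.2173 0.124 ] [0.5082 0.2208 0.124 ] foot [0.5074 0.2164 0.026 ]
pad [0.5807 0.2694 0.004 ]
pad [0.5519 0.1542 0.004 ]
pad [0.4357 0.1865 0.004 ]
pad [0.4672 0.3003 0.004 ]
others [0.3629 0.1936 0.02  ] [0.3814 0.0778 0.02  ]
```

```bash
python3 -m pendant '[{"xyz":[1,-1,0],"spin":-0.55,"grip":1},{"xyz":[1,-1,0],"spin":-0.55,"grip":1},{"xyz":[1,-1,0],"spin":-0.55,"grip":1},{"xyz":[1,-1,0],"spin":-0.55,"grip":1},{"xyz":[1,-1,0],"spin":-0.55,"grip":1}]' 60; python3 -m pendant '[{"xyz":[0,0,0],"spin":-0.2,"grip":1},{"xyz":[0,0,0],"spin":-0.2,"grip":1},{"xyz":[0,0,0],"spin":-0.2,"grip":1}]'
```

```text
time_s: 0.72
tool_pos: [0.2639, -0.426, 0.231]
orientation: [-180.0, -0.0, 72.3]
wrist_force: [-1.0, -0.0, 0.3]
opening: 0.0849
finger_force: 0.0
time_s: 1.1
tool_pos: [0.2637, -0.4262, 0.231]
orientation: [-180.0, -0.0, 90.0]
wrist_force: [-0.3, 0.5, -0.4]
opening: 0.0856
finger_force: 0.0
```

```bash
python3 -m pendant '[{"xyz":[1,1,0],"spin":0,"grip":1},{"xyz":[1,1,0],"spin":0,"grip":1}]' >/dev/null; python3 -m pendant '[{"xyz":[1,1,0],"spin":0,"grip":1},{"xyz":[1,1,0],"spin":0,"grip":1}]'; python3 -m pendant '[{"xyz":[1,1,0],"spin":0,"grip":1},{"xyz":[1,1,0],"spin":0,"grip":1}]'
python3 -m pendant '[{"xyz":[1,0,0],"spin":0,"grip":1},{"xyz":[1,0,0],"spin":0,"grip":1}]'; python3 -m pendant '[{"xyz":[1,0,0],"spin":0,"grip":1},{"xyz":[1,0,0],"spin":0,"grip":1}]' | grep pos; python3 -m pendant '[{"xyz":[1,0,0],"spin":0,"grip":1},{"xyz":[1,0,0],"spin":0,"grip":1}]' |grep pos;python3 -m pendant '[{"xyz":[1,0,0],"spin":0,"grip":1},{"xyz":[1,0,0],"spin":0,"grip":1}]' |grep pos;python3 -m pendant '[{"xyz":[1,0,0],"spin":0,"grip":1},{"xyz":[1,0,0],"spin":0,"grip":1},{"xyz":[1,0,0],"spin":0,"grip":1}]'
```

```text
time_s: 1.6
tool_pos: [0.4248, -0.2646, 0.2312]
orientation: [180.0, -0.0, 89.9]
wrist_force: [0.7, -0.1, -1.5]
opening: 0.0856
finger_force: 0.0
time_s: 1.85
tool_pos: [0.5048, -0.1843, 0.2312]
orientation: [180.0, 0.0, 89.9]
wrist_force: [0.3, 0.0, -0.2]
opening: 0.0855
finger_force: 0.0
time_s: 2.1
tool_pos: [0.5031, -0.103, 0.2309]
orientation: [-179.9, -0.0, 90.2]
wrist_force: [0.5, 0.3, -0.2]
opening: 0.0856
finger_force: 0.0
tool_pos: [0.5029, -0.0242, 0.2313]
tool_pos: [0.5031, 0.0554, 0.2313]
tool_pos: [0.5033, 0.1351, 0.2312]
time_s: 3.22
tool_pos: [0.5034, 0.2136, 0.231]
orientation: [-180.0, 0.1, 90.1]
wrist_force: [0.6, -2.0, -0.6]
opening: 0.0852
finger_force: 0.0
```

```bash
python3 -m pendant '[{"xyz":[0.05,0.06,0.9],"spin":0,"grip":1},{"xyz":[0.05,0.06,0.9],"spin":0,"grip":1},{"xyz":[0.05,0.06,0.9],"spin":0,"grip":1},{"xyz":[0.05,0.06,0.9],"spin":0,"grip":1}]'
python3 - <<'E'
from bench import manip
import cv2
s=manip.snapshot("wrist"); cv2.imwrite("pics/w1.png",s["color"][:,:,::-1])
E
```

```text
time_s: 3.72
tool_pos: [0.5094, 0.2173, 0.1614]
orientation: [179.8, -0.0, 90.0]
wrist_force: [1.1, -0.1, 0.1]
opening: 0.0854
finger_force: 0.0
```

View pics/w1.png

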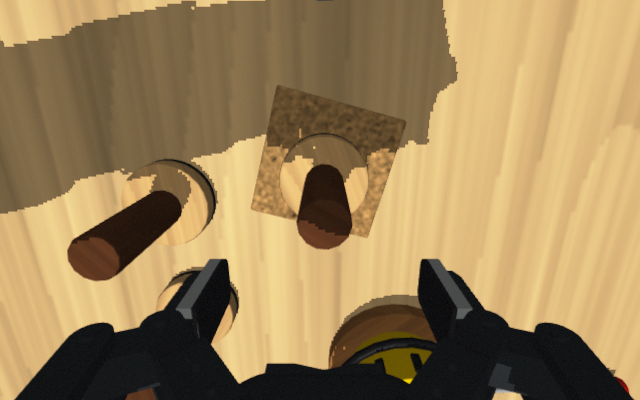

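The wrist view shows the handle (cap at 324,227) centred between the fingers (midline about 324), so I can go down.

```bash
python3 -m pendant '[{"xyz":[0,0,0.8],"spin":0,"grip":1},{"xyz":[0,0,0.8],"spin":0,"grip":1},{"xyz":[0,0,0.8],"spin":0,"grip":1}]'|grep -v ori; python3 -m pendant '[{"xyz":[0,0,0.32],"spin":0,"grip":1},{"xyz":[0,0,0.32],"spin":0,"grip":1},{"xyz":[0,0,0.32],"spin":0,"grip":1}]'; python3 -m pendant '[{"xyz":[0,0,0],"spin":0,"grip":0},{"xyz":[0,0,0],"spin":0,"grip":0},{"xyz":[0,0,0],"spin":0,"grip":0},{"xyz":[0,0,0],"spin":0,"grip":0},{"xyz":[0,0,0],"spin":0,"grip":0}]' 80;python3 -m pendant '[{"xyz":[0,0,0],"spin":0,"grip":0},{"xyz":[0,0,0],"spin":0,"grip":0},{"xyz":[0,0,0],"spin":0,"grip":0},{"xyz":[0,0,0],"spin":0,"grip":0},{"xyz":[0,0,0],"spin":0,"grip":0}]'
```

```text
time_s: 4.15
tool_pos: [0.5089, 0.218, 0.0972]
wrist_force: [0.5, 1.7, -0.2]
opening: 0.0854
finger_force: 0.0
time_s: 4.53
tool_pos: [0.5092, 0.2182, 0.0718]
orientation: [179.8, -0.0, 90.1]
wrist_force: [1.1, 0.3, 0.0]
opening: 0.0853
finger_force: 0.0
time_s: 5.15
tool_pos: [0.5084, 0.2179, 0.0702]
orientation: [179.9, -0.0, 90.1]
wrist_force: [0.5, -0.5, 4.7]
opening: 0.0322
finger_force: 78.7
time_s: 5.78
tool_pos: [0.5083, 0.2179, 0.0702]
orientation: [179.9, -0.0, 90.1]
wrist_force: [0.4, -0.3, 6.0]
opening: 0.0326
finger_force: 78.7
```

```bash
python3 -m pendant '[{"xyz":[0,0,-0.3],"spin":0,"grip":0},{"xyz":[0,0,-0.6],"spin":0,"grip":0},{"xyz":[0,0,-1],"spin":0,"grip":0},{"xyz":[0,0,-1],"spin":0,"grip":0}]'|grep -v ori; python3 -m pendant '[{"xyz":[-0.2,0,-0.7],"spin":0,"grip":0},{"xyz":[-0.6,0,-0.7],"spin":0,"grip":0},{"xyz":[-1,0,-0.7],"spin":0,"grip":0}]'; for i in 1; do python3 -m pendant '[{"xyz":[-0.5,0,0],"spin":0,"grip":0},{"xyz":[-1,0,0],"spin":0,"grip":0}]' |grep pos; done; python3 -m pendant '[{"xyz":[-0.5,0,0],"spin":0,"grip":0},{"xyz":[-1,0,0],"spin":0,"grip":0}]' |grep pos;  python3 -m pendant '[{"xyz":[-0.5,0,0],"spin":0,"grip":0},{"xyz":[-1,0,0],"spin":0,"grip":0}]' |grep pos;  python3 -m pendant '[{"xyz":[-0.5,0.2,0],"spin":0,"grip":0},{"xyz":[-1,0.46,0],"spin":0,"grip":0},{"xyz":[-1,0.46,0],"spin":0,"grip":0},{"xyz":[-1,0.46,0],"spin":0,"grip":0}]'
python3 - <<'E'
from bench import manip
import cv2,numpy as np
a=manip.snapshot("top")["color"];b=manip.snapshot("side")["color"]
c=np.hstack([cv2.resize(a[150:270,340:460],(400,400)),cv2.resize(b[60:220,280:440],(400,400))])
cv2.imwrite("pics/h1.png",c[:,:,::-1])
E
```

```text
time_s: 6.28
tool_pos: [0.509, 0.2182, 0.1511]
wrist_force: [0.6, 0.5, -3.0]
opening: 0.0326
finger_force: 79.9
time_s: 6.65
tool_pos: [0.5074, 0.1372, 0.2043]
orientation: [-179.9, 0.0, 90.1]
wrist_force: [0.3, -0.2, -3.1]
opening: 0.0322
finger_force: 80.9
tool_pos: [0.5069, 0.0568, 0.2035]
tool_pos: [0.507, -0.0232, 0.2035]
tool_pos: [0.5071, -0.1031, 0.2035]
time_s: 7.9
tool_pos: [0.5439, -0.1815, 0.2037]
orientation: [-179.8, -0.1, 90.0]
wrist_force: [0.7, -0.1, -2.7]
opening: 0.0325
finger_force: 80.4
```

View pics/h1.png

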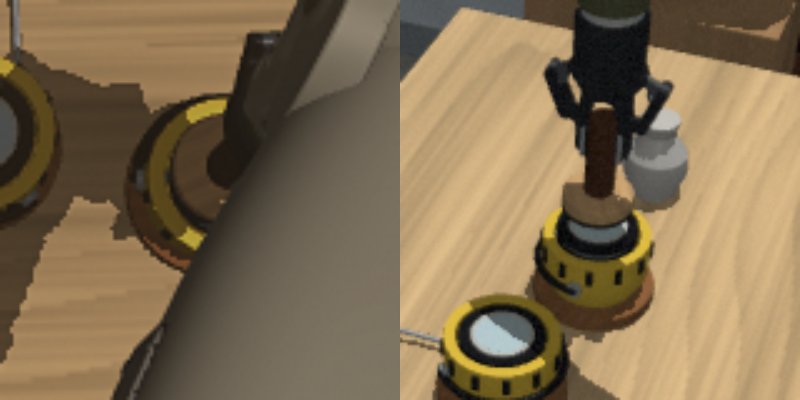

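The side view shows the pusher upright above the proud ring with the vase clear of it. I'll centre it, then go down to just above contact.

```bash
python3 -m pendant '[{"xyz":[-0.11,0.02,0],"spin":0,"grip":0},{"xyz":[-0.11,0.02,0.2],"spin":0,"grip":0},{"xyz":[-0.11,0.02,0.38],"spin":0,"grip":0},{"xyz":[-0.11,0.02,0.38],"spin":0,"grip":0}]'; python3 -m pendant '[{"xyz":[0,0,0.03],"spin":0,"grip":0},{"xyz":[0,0,0.06],"spin":0,"grip":0},{"xyz":[0,0,0.09],"spin":0,"grip":0},{"xyz":[0,0,0.12],"spin":0,"grip":0}]';python3 -m pendant '[{"xyz":[0,0,0.02],"spin":0,"grip":0},{"xyz":[0,0,0.04],"spin":0,"grip":0},{"xyz":[0,0,0.06],"spin":0,"grip":0},{"xyz":[0,0,0.06],"spin":0,"grip":0}]'
```

```text
time_s: 8.5
tool_pos: [0.5453, -0.1901, 0.173]
orientation: [-179.8, -0.1, 90.1]
wrist_force: [-1.0, -0.2, -2.2]
opening: 0.0323
finger_force: 80.5
time_s: 9.0
tool_pos: [0.5473, -0.1912, 0.1673]
orientation: [179.9, 0.1, 90.1]
wrist_force: [-3.3, 1.7, 13.3]
opening: 0.0324
finger_force: 82.0
time_s: 9.5
tool_pos: [0.5477, -0.1915, 0.1631]
orientation: [179.8, 0.1, 90.1]
wrist_force: [-1.0, 0.1, 4.6]
opening: 0.0326
finger_force: 81.4
```

```bash
python3 -m pendant '[{"xyz":[0,0,0.03],"spin":0,"grip":0},{"xyz":[0,0,0.06],"spin":0,"grip":0},{"xyz":[0,0,0.08],"spin":0,"grip":0},{"xyz":[0,0,0.08],"spin":0,"grip":0}]'; python3 -m pendant '[{"xyz":[0,0,0.03],"spin":0,"grip":0},{"xyz":[0,0,0.05],"spin":0,"grip":0},{"xyz":[0,0,0.05],"spin":0,"grip":0}]'
```

```text
time_s: 10.0
tool_pos: [0.5469, -0.1911, 0.1561]
orientation: [179.9, 0.1, 90.1]
wrist_force: [-1.8, 1.8, 10.7]
opening: 0.0323
finger_force: 81.6
time_s: 10.38
tool_pos: [0.5472, -0.1911, 0.1559]
orientation: [179.8, 0.2, 90.1]
wrist_force: [-7.6, 4.1, 30.6]
opening: 0.0324
finger_force: 83.9
```

It bottomed out at the expected height (TCP 0.156) and the force rose. I'll lift and check.

```bash
python3 -m pendant '[{"xyz":[0,0,0],"spin":0,"grip":0},{"xyz":[0,0,0],"spin":0,"grip":0},{"xyz":[0,0,-0.05],"spin":0,"grip":0},{"xyz":[0,0,-0.1],"spin":0,"grip":0},{"xyz":[0,0,-0.3],"spin":0,"grip":0}]'; python3 -m pendant '[{"xyz":[0,0,-0.3],"spin":0,"grip":0},{"xyz":[0,0,-0.6],"spin":0,"grip":0},{"xyz":[0.3,0,-0.6],"spin":0,"grip":0},{"xyz":[1,0,-0.6],"spin":0,"grip":0},{"xyz":[1,0,-0.6],"spin":0,"grip":0}]'
python3 -m pendant '[{"xyz":[0.5,0,0],"spin":0,"grip":0},{"xyz":[1,0,0],"spin":0,"grip":0},{"xyz":[1,0,0],"spin":0,"grip":0}]'
python3 - <<'E'
from bench import manip
from h import *
a=manip.snapshot("top")["color"];b=manip.snapshot("side")["color"]
c=np.hstack([cv2.resize(a[150:270,340:460],(400,400)),cv2.resize(b[100:220,300:420],(400,400))])
cv2.imwrite("pics/h2.png",c[:,:,::-1])
def cen(im,x0,y0,x1,y1):
    p=im[y0:y1,x0:x1].astype(int);m=((p[...,2]>120)&(p[...,2]>=p[...,0]-5)).astype(np.uint8)
    k,l,s,c=cv2.connectedComponentsWithStats(m);i=1+s[1:,4].argmax();return c[i]+[x0,y0],s[i,4]
p,n=cen(a,380,175,440,235);q,m=cen(b,330,135,390,190);print(p,n,q,m,tri(p,q))
E
```

```text
time_s: 11.0
tool_pos: [0.5458, -0.1905, 0.1732]
orientation: [-179.8, -0.1, 90.1]
wrist_force: [-0.7, 0.3, -2.9]
opening: 0.0325
finger_force: 80.4
time_s: 11.62
tool_pos: [0.5463, -0.1078, 0.2229]
orientation: [-180.0, -0.1, 90.3]
wrist_force: [0.5, 1.3, -2.8]
opening: 0.032
finger_force: 80.6
time_s: 12.0
tool_pos: [0.5466, -0.0293, 0.2227]
orientation: [-180.0, -0.0, 90.2]
wrist_force: [-0.3, -0.1, -2.0]
opening: 0.0326
finger_force: 80.7
[408.50492611 203.05418719] 406 [359.32432432 152.72972973] 222 [ 0.54389063 -0.1910705   0.08972446]
```

View pics/h2.png

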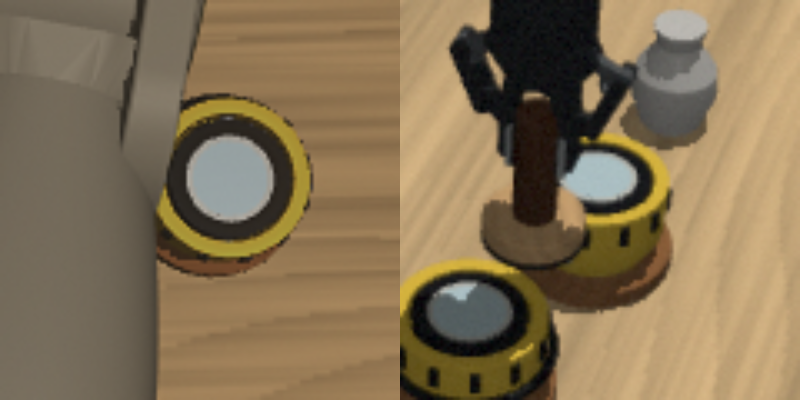

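The ring is flush in both views (triangulated at 0.0897 m), so I'll take the pusher back to the pad.

```bash
python3 -m pendant '[{"xyz":[0.5,-0.3,0],"spin":0,"grip":0},{"xyz":[1,-0.47,0],"spin":0,"grip":0}]'|grep pos; python3 -m pendant '[{"xyz":[0.5,0,0],"spin":0,"grip":0},{"xyz":[1,0,0],"spin":0,"grip":0}]'|grep pos; python3 -m pendant '[{"xyz":[0.5,0,0],"spin":0,"grip":0},{"xyz":[1,0,0],"spin":0,"grip":0},{"xyz":[1.0,0,0],"spin":0,"grip":0}]'|grep pos; python3 -m pendant '[{"xyz":[0.14,0,0.4],"spin":0,"grip":0},{"xyz":[0.14,0,1],"spin":0,"grip":0},{"xyz":[0.14,0,1],"spin":0,"grip":0},{"xyz":[0.14,0,1],"spin":0,"grip":0}]'
```

```text
tool_pos: [0.5085, 0.048, 0.2224]
tool_pos: [0.5094, 0.1286, 0.2228]
tool_pos: [0.5094, 0.21, 0.2223]
time_s: 13.48
tool_pos: [0.5098, 0.2192, 0.1439]
orientation: [179.9, 0.0, 90.0]
wrist_force: [0.7, 0.1, -1.8]
opening: 0.0325
finger_force: 80.4
```

```bash
python3 -m pendant '[{"xyz":[0,0,0.4],"spin":0,"grip":0},{"xyz":[0,0,0.75],"spin":0,"grip":0},{"xyz":[0,0,0.84],"spin":0,"grip":0},{"xyz":[0,0,0.84],"spin":0,"grip":0}]'; python3 -m pendant '[{"xyz":[0,0,0.03],"spin":0,"grip":0},{"xyz":[0,0,0.06],"spin":0,"grip":0},{"xyz":[0,0,0.08],"spin":0,"grip":0},{"xyz":[0,0,0.09],"spin":0,"grip":0},{"xyz":[0,0,0.09],"spin":0,"grip":0}]'
```

```text
time_s: 13.98
tool_pos: [0.5099, 0.2202, 0.0767]
orientation: [179.9, -0.0, 90.0]
wrist_force: [-0.2, 0.2, -2.0]
opening: 0.0328
finger_force: 80.9
time_s: 14.6
tool_pos: [0.5095, 0.2204, 0.0701]
orientation: [179.9, -0.0, 90.1]
wrist_force: [-1.3, -1.9, 9.4]
opening: 0.0326
finger_force: 82.2
```

In contact with the pad. I'll open, retreat upwards and check.

```bash
python3 -m pendant '[{"xyz":[0,0,-0.01],"spin":0,"grip":0.8},{"xyz":[0,0,-0.01],"spin":0,"grip":1},{"xyz":[0,0,-0.01],"spin":0,"grip":1},{"xyz":[0,0,-0.01],"spin":0,"grip":1},{"xyz":[0,0,-0.01],"spin":0,"grip":1}]'; python3 -m pendant '[{"xyz":[0,0,-0.4],"spin":0,"grip":1},{"xyz":[0,0,-1],"spin":0,"grip":1},{"xyz":[0,0,-1],"spin":0,"grip":1}]';python3 -m pendant '[{"xyz":[0,0,-0.5],"spin":0,"grip":1},{"xyz":[0,0,-1],"spin":0,"grip":1},{"xyz":[0,0,-1],"spin":0,"grip":1},{"xyz":[0,0,-1],"spin":0,"grip":1}]'
python3 - <<'E'
from bench import manip
import cv2,numpy as np
a=manip.snapshot("wrist")["color"];b=manip.snapshot("side")["color"]
c=np.hstack([cv2.resize(a,(480,300)),cv2.resize(b[120:320,250:410],(240,300))])
cv2.imwrite("pics/h3.png",c[:,:,::-1])
E
```

```text
time_s: 15.22
tool_pos: [0.5087, 0.2202, 0.0687]
orientation: [-180.0, 0.0, 90.1]
wrist_force: [-0.2, -0.4, -0.3]
opening: 0.0853
finger_force: 0.0
time_s: 15.6
tool_pos: [0.5115, 0.221, 0.1529]
orientation: [179.6, -0.1, 90.1]
wrist_force: [0.5, 0.2, -0.0]
opening: 0.0856
finger_force: 0.0
time_s: 16.1
tool_pos: [0.5083, 0.2201, 0.2278]
orientation: [-179.9, 0.0, 90.1]
wrist_force: [-0.9, 0.4, -0.9]
opening: 0.0854
finger_force: 0.0
```

View pics/h3.png

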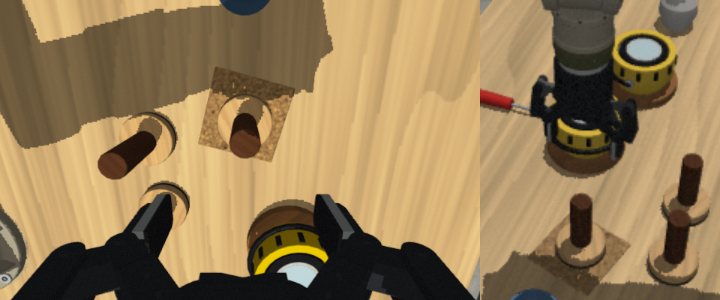

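The pusher is upright on its pad (side crop at 580,230; wrist view at 245,125), the ring is flush, and the gripper is clear.

```bash
python3 -c "
from bench import manip
print(manip.job_done())"
```

```text
the job is handed in; nothing more can be done
None
```

The job is handed in: the lens ring is pressed flush (top measured at about 90 mm above the bench), the pusher stands upright on its cork pad and the gripper is clear; no verdict was returned.

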